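# Park the plate locator's pointer over a plate position and hold it

## Task

On the plate locator, turn the dial knob so that its white pointer line faces the one long thick mark on the dial, then let go of it. Then pinch the grip of the telescoping boom so that the lock button in its side is squeezed in, pull the boom out until its index stands at the one long thick line of its scale (60 mm), and finish holding it there in the gripper: a spring pulls it back, so do not let go. Leave the eraser, the weighing boat and the loupe where they are.

Things in the scene. Friction and masses are not known exactly. Their poses are not given: they have to be found in the camera images.
- locator: grey fixture fixed to the desk, origin at z 0. Base 12 mm thick, local x -55..55, y -135..160 mm. Sleeve (52 mm wide, y -133..-27, top z 111) lets the boom slide out to local +y, over a turntable (104 mm across, centre y 100) with a petri dish (top z 45). Dial pod (84 mm across, top z 34) with the knob at x -100, y 60. Local -x faces the robot, give or take some yaw
- dial_knob (a joint): knob angle (rad), 0..4.71, grows clockwise seen from above; at 0 the white pointer line points along the locator's +y, at pi/2 along its +x. Dial: short thin marks every 30 degrees, 0 to 270, and one long thick mark at 120 degrees (2.094 rad). Starts at 0.7 to 1.5, stays where it is left, turns with about 0.06 N m and turns the dish with it
- knob_grip (a point): centre of the knob's black grip bar, z 64 mm, on the vertical turning axis. Bar 44 mm long, 12 mm wide, z 45 to 69; the white pointer line runs on its top along one half to that end. Local y lies along the bar to the pointer end, turning with the knob. Below it a disc 48 mm across, top z 45
- boom (a joint): how far the boom is pulled out (m), 0 = home (start, locked), end stop 0.080. The sleeve's top has thin lines every 10 mm and one long thick line at 60 mm; a black index tab on the boom moves along them in a slot. A return spring pulls it in with 2.4 N at 0, 4.8 N at 60 mm; let go, it springs home and locks
- boom_grip (a point): centre of the boom's grip block, z 100 mm, moving with the boom. Grey plastic, 28 mm wide (local x), 30 mm long (local y), z 75 to 125 mm, just outside the sleeve's mouth; a thin bent pointer goes on from it towards the dish. Local axes are the locator's: pull it out along local +y
- lock_button (a joint): how far the lock button is pressed in (m), 0 = out, 0.006 = fully in; full travel takes 6 N. It frees the boom from 0.004 on. While the boom is out it stays at least 0.004 in by itself
- button_face (a point): centre of the outer face of the steel lock button: a plate 22 mm long (local y), 30 mm tall (z 87..117) on the grip block's local -x side, standing out 8 mm (2 mm when pressed; it moves along local +x). Block and button measure 36 mm together, 30 mm squeezed; a pinch across them along local x from above, with 10 N or more, presses it
- eraser: bystander: an eraser, 20x42x13 mm, left of the locator; origin at its underside
- weigh_boat: bystander: a white square weighing boat, 65x65x14 mm, left of the locator; origin at its underside
- loupe: bystander: a black ring-shaped loupe, 31 mm across, 15 mm high, right and in front of the locator; origin at its underside

How it is judged:
By the outcome, as a careful person would: the job done as asked, in the order asked, and still so for the second after the job is handed in, while the arm keeps its last pose, push and grip.
It also fails if it takes over 43 s, if anything falls off the work surface, if the arm or the gripper's body presses on something with over 40 N, if the wrist force passes 120 N, or if a joint passes its speed limit or range.

## Robot

A 6-joint arm with a two-finger parallel gripper is mounted at the origin on a cart in front of the work surface, level with it; the furniture and walls round the work are solid. World frame = base frame: x ahead of the robot, y to its left, z up, the work surface at z = 0. Lengths are in m, angles in rad, forces in N, time in s.
With the tool pointing down it reaches from about 0.225 to 0.875 m from the base axis. Payload 3.4 kg.
Tool frame: the origin (TCP) lies between the finger pads; the fingertips stand 22 mm ahead of it and the grasp point (between the pads) lies 3 mm ahead of it (manip.finger_overhang is the distance from the TCP to the fingertips, in m); z points along the fingers, y is the line along which they close (so a half turn about z gives the same grasp; the last joint's range is limited). The gripper opens to 85 mm and grips with 20 to 120 N. Pads are 22 mm wide; open, the fingers measure 114 mm over their backs; the gripper's body (76 mm by 85 mm) begins 54 mm behind the grasp point. The pads swing forward as they close: fully open they stand 13 mm farther back than shut.
Start: joints at [-1.316, 0.276, 1.505, -0, 1.361, -0.121], TCP at [0.211, -0.535, 0.232] pointing down, gripper open.
Joint ranges: [-2.89, 2.89], [-0.75, 2.08], [0.22, 2.7], [-1.18, 4.32], [0.11, 2.71], [-2.7, 2.7]. Speed limits (rad/s): [2.57, 2.57, 3.14, 3.14, 3.14, 3.14].

## Interface

Orientations are given as a unit quaternion [w, x, y, z].
In Python, from rig import get_state, eyes, order, manip gives the robot as it stands.
- The arm moves only by the tool drive_tool, never from a script. Its argument "rows" is a list of rows, each a list of 4 numbers: the shift along the tool's x, y, z in units of 25 mm (1.0 is 25 mm), then the turn about the tool's z in units of 6 degrees (1.0 is 6 degrees). A call has exactly 8 rows; each row is the pose to reach, as a shift and turn from the pose commanded when the call began, along the tool's axes at that moment; what a row does not reach only later rows make up. A row lasts 1/12 s, in which the tool goes at most 41.7 mm and 7.16 degrees, less where a joint would pass 70% of its speed; a pose out of reach is approached as far as the arm can. A call with a gripper value outside its range is refused whole. "grip" is the finger opening in mm, from 0 to 85.4, set as the call begins (left out, the last holds). The fingers move at their own pace and stop on an object; "newtons" is the grip in N (left out, the last holds). Time passes only in rows, so rows that repeat a pose let the fingers close, or fill a call up. It gives the time, the measured TCP pose, the force, the opening and the grip force at its end, in the units of the state.
- get_state(): the state, without advancing time (a new reading comes with each control period).
- eyes.get_image(name): name is "side" or "top" or "wrist"; returns (picture, depth): 400x640x3 uint8, red, green, blue; 400x640 float32, m along the optical axis (not along the pixel's ray), 0 where there is no reading.
- eyes.camera_info(name): a dict with "fx", "fy", "cx", "cy" (pixels), "R" (3x3) and "t" (3): a world point X has camera coordinates R X + t. Camera axes: x right, y down, z forward; pixel columns grow to the right and rows downward; lengths in m; the calibration is good to about 2 mm. A picture is of the moment at which its call begins: read the wrist's pose just before it. camera_info takes no time and is no camera call; for the wrist camera it gives the pose at the moment of the call.
- order.sign_off(): hands the job in; it is judged then, once.
The state is a dict: "clock": time; "qpos": joint angles; "qd": joint speeds; "effort": joint torques, N m; "position": TCP position; "ee_rot": TCP orientation; "contact_force": force on the tool from outside, world axes, zero at the start; "moment": the same for the moment, N m; "width": finger opening in m; "gripper_force": force on a finger pad.
Only numpy, scipy, OpenCV 4.12 (cv2) and the standard library are available. Lean on these libraries where they do the work, as an engineer would, in place of code of your own. Each camera call takes 0.05 s, during which the arm holds its last target. There are 200 camera calls.

## Working session

There is one attempt and no reset: what is moved stays moved. The work goes in short steps, Python scripts to look and compute and a tool call to move; the robot and the scene stay as the last step left them, time stands still between calls to the robot, and variables do not carry over. Pictures are saved under pics/ and viewed, at most 10 in all, crops included, and the job is handed in when it is done.

Besides the shell and the picture viewer there is one more tool, called after ">>>" as name(argument=value, ...) on one line, values as JSON. drive_tool: Moves the arm, as the interface text tells. Its arguments: {"type":"object","properties":{"rows":{"type":"array","items":{"type":"array","items":{"type":"number"}}},"grip":{"type":"number"},"newtons":{"type":"number"}},"required":["rows"]}

```bash
mkdir -p pics; ls; cat > h.py <<'E'
import numpy as np,cv2
from rig import get_state,eyes,order,manip
def cap(n):
    i=eyes.camera_info(n); p,d=eyes.get_image(n); return i,p,d
def cloud(i,d):
    v,u=np.mgrid[:d.shape[0],:d.shape[1]]
    c=np.stack([(u-i['cx'])/i['fx']*d,(v-i['cy'])/i['fy']*d,d],-1)
    return (c-np.array(i['t']))@np.array(i['R'])
def ray(i,u,v,z):
    R=np.array(i['R']);o=-R.T@np.array(i['t']);r=R.T@np.array([(u-i['cx'])/i['fx'],(v-i['cy'])/i['fy'],1])
    return o+r*(z-o[2])/r[2]
def proj(i,X):
    c=np.array(i['R'])@np.array(X)+np.array(i['t']);return np.array([i['fx']*c[0]/c[2]+i['cx'],i['fy']*c[1]/c[2]+i['cy']])
E
python3 - <<'E'
from h import *
print(get_state())
for n in('top','side'):
    i,p,d=cap(n);cv2.imwrite(f'pics/{n}0.png',p[:,:,::-1]);np.savez(f'{n}0.npz',p=p,d=d,**i);print(n,i)
E
```

```text
pics
{'clock': 0.0, 'qpos': array([-1.31599439e+00,  2.76620591e-01,  1.50612289e+00,  3.92476023e-06,
        1.36065652e+00, -1.21017716e-01]), 'qd': array([-0.00022184, -0.00055739,  0.00106073,  0.00056347, -0.00202271,
        0.00164679]), 'effort': array([-1.19083281e-03, -4.16774690e+01, -2.45804554e+01, -4.86177178e-04,
        1.10527565e-02, -3.27145180e-06]), 'position': array([ 0.21090404, -0.53438298,  0.23112917]), 'ee_rot': array([-9.01784400e-04,  9.82396513e-01,  1.86805445e-01, -5.84892533e-05]), 'contact_force': array([0.16088267, 0.08169487, 0.69718712]), 'moment': array([-0.02383936,  0.04019756,  0.00697224]), 'gripper_force': 0.0, 'width': 0.08556945242064187}
top {'fx': 419.2086830176447, 'fy': 419.2086830176447, 'cx': 319.7278688428285, 'cy': 203.37683663462917, 'R': array([[-0.02248226, -0.99970612, -0.00906776],
       [-0.99352154,  0.02335198, -0.11121889],
       [ 0.11139796,  0.00650856, -0.99375456]]), 't': array([0.37457789, 0.47941526, 0.87266773])}
side {'fx': 450.59530822315486, 'fy': 450.59530822315486, 'cx': 322.355637844286, 'cy': 195.3323450082813, 'R': array([[-0.86910147, -0.49420409, -0.02061411],
       [-0.21136636,  0.40873964, -0.88783792],
       [ 0.44719894, -0.76726412, -0.45969434]]), 't': array([0.61163059, 0.07053995, 0.94578696])}
```

View pics/top0.png

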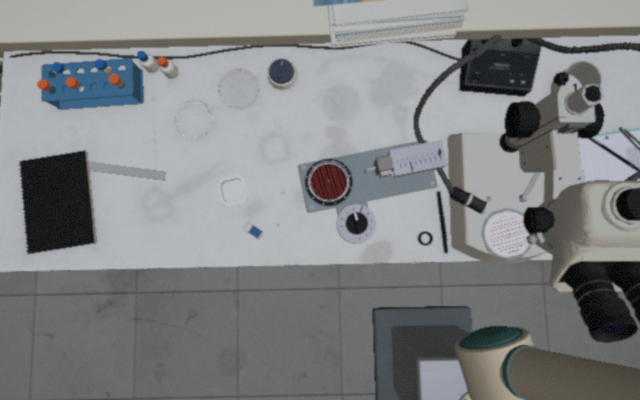

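View pics/side0.png

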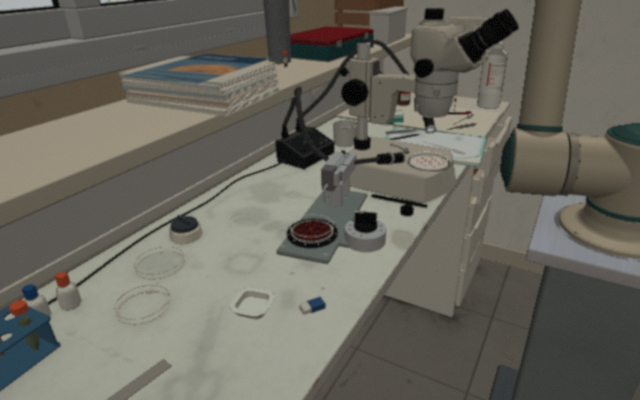

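The top view shows the dish at (329,181), the knob at (357,223) with its pointer up, the sleeve at (415,160) and the grip block at (384,163). The eraser is at (254,231), the boat at (233,191) and the loupe at (425,238). The side view agrees: knob (366,220), boom grip (336,172).

```bash
python3 - <<'E'
from h import *
T=dict(np.load('top0.npz'));S=dict(np.load('side0.npz'))
p=T['p'];W=cloud(T,T['d']);WS=cloud(S,S['d'])
c=cv2.resize(p[130:250,290:450],None,fx=5,fy=5,interpolation=cv2.INTER_CUBIC);cv2.imwrite('pics/c0.png',c[:,:,::-1])
for n,(u,v) in dict(knob=(357,224),dish=(329,181),block=(384,163),sleeve=(415,158),base=(350,190),desk=(270,200)).items(): print(n,W[v,u].round(4))
def box(W,m,zl,zh,lab):
    q=W[(W[...,2]>zl)&(W[...,2]<zh)&m]
    if len(q)<5: print(lab,len(q));return
    r=cv2.minAreaRect((q[:,:2]*1000).astype(np.float32)); print(lab,len(q),q.mean(0).round(4),np.round(r[0],1),np.round(r[1],1),round(r[2],1))
def reg(W,x0,x1,y0,y1): return (W[...,0]>x0)&(W[...,0]<x1)&(W[...,1]>y0)&(W[...,1]<y1)
u=W[130:250,290:450].reshape(-1,3)
k=W[223,357];b=W[163,384]
for lab,V in(('top',W),('side',WS)):
    box(V,reg(V,k[0]-.05,k[0]+.05,k[1]-.05,k[1]+.05),.055,.08,lab+' knob bar')
    box(V,reg(V,k[0]-.06,k[0]+.06,k[1]-.06,k[1]+.06),.025,.08,lab+' pod')
    box(V,reg(V,b[0]-.04,b[0]+.04,b[1]-.03,b[1]+.04),.118,.135,lab+' block')
    box(V,reg(V,b[0]-.08,b[0]+.08,b[1]-.15,b[1]+.04),.105,.118,lab+' sleeve')
    box(V,reg(V,b[0]-.12,b[0]+.1,b[1]-.2,b[1]+.25),.006,.018,lab+' base')
# dish: red
hsv=cv2.cvtColor(p,cv2.COLOR_RGB2HSV);m=((hsv[...,0]<10)|(hsv[...,0]>170))&(hsv[...,1]>120);m[:, :300]=0;m[:,360:]=0;m[:150]=0;m[215:]=0
cn=max(cv2.findContours(m.astype(np.uint8),0,2)[0],key=cv2.contourArea);e=cv2.minEnclosingCircle(cn);print('dish',e,ray(T,*e[0],.04))
E
```

```text
knob [0.4392 0.2882 0.0696]
dish [0.5356 0.3424 0.0315]
block [0.5531 0.2364 0.1234]
sleeve [0.566  0.1713 0.1027]
base [0.5155 0.2975 0.0279]
desk [5.012e-01 4.739e-01 2.000e-04]
top knob bar 138 [0.4427 0.2881 0.0671] [443.  287.6] [43.8 12.4] 15.1
top pod 1344 [0.4476 0.2927 0.0384] [459.2 293.9] [117.  83.] 21.3
top block 222 [0.5525 0.2365 0.1236] [549.7 235.3] [35.3 30.2] 10.4
top sleeve 1507 [0.5579 0.1632 0.1102] [557.4 156.9] [184.1 106.2] 70.9
top base 3618 [0.5361 0.2359 0.0108] [540.6 239.8] [342.  206.4] 88.6
side knob bar 183 [0.4393 0.2896 0.0635] [440.4 287.9] [43.5 14.2] 14.4
side pod 1084 [0.4409 0.3012 0.0404] [455.4 299.4] [121.4  74.8] 25.9
side block 104 [0.5492 0.2391 0.1226] [550.7 236.7] [27.6 29. ] 9.0
side sleeve 586 [0.5527 0.1711 0.1103] [555.1 156.6] [184.9 106.2] 70.8
side base 2525 [0.5269 0.2464 0.0108] [527.6 239.9] [342.  186.7] 89.7
dish ((328.30450439453125, 181.56390380859375), 17.071741104125977) [0.53299905 0.34403193 0.04      ]
```

View pics/c0.png

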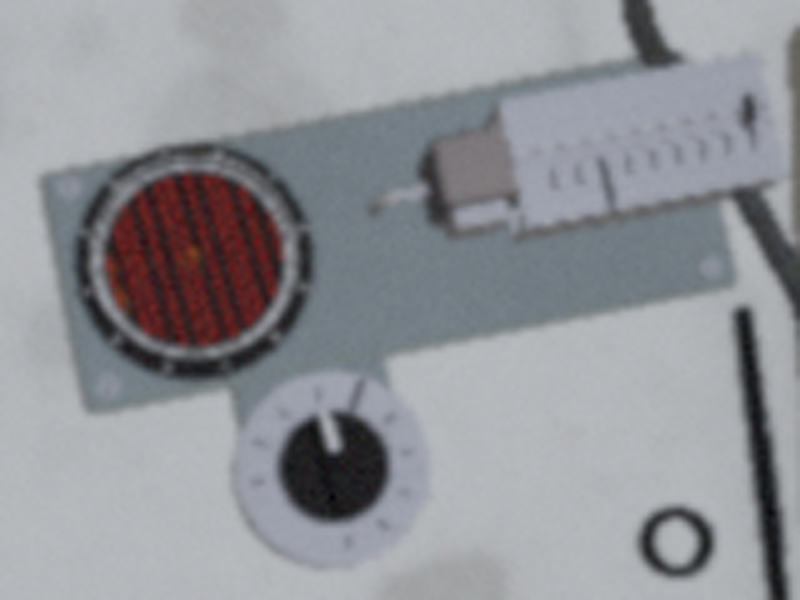

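Thick mark is at about (360,395) in the crop, the pointer at (330,430), and the boom index at home (748,115). Knob and dish both give the same locator origin, about (0.550,0.2455), with yaw about 9.7°. Next I check obstacles on the way.

```bash
python3 - <<'E'
from h import *
T=dict(np.load('top0.npz'));S=dict(np.load('side0.npz'))
P=np.vstack([cloud(X,X['d'])[X['d']>0].reshape(-1,3) for X in(T,S)])
print('base px',proj(T,[0,0,0]),proj(T,[.211,-.535,.23]))
# max height (cm) polar grid
r=np.hypot(P[:,0],P[:,1]);a=np.degrees(np.arctan2(P[:,1],P[:,0]))
print('ang\\r ',list(range(15,80,5)))
for A in range(-80,60,8):
    print(A,[int(100*P[(r>R/100)&(r<(R+5)/100)&(a>A)&(a<A+8),2].max(initial=-.09)) for R in range(15,80,5)])
E
```

```text
base px [499.66611581 433.67644915] [889.45937466 349.63535454]
ang\r  [15, 20, 25, 30, 35, 40, 45, 50, 55, 60, 65, 70, 75]
-80 [-9, -9, -9, -9, -9, -9, -9, -9, 39, -9, -9, -9, -9]
-72 [0, -9, -9, -9, -9, -9, -9, -9, -9, -9, -9, -4, -2]
-64 [0, -9, -9, -9, -9, -9, -9, -9, -2, 0, 0, 0, 0]
-56 [0, -9, -9, -9, -9, -9, -9, 1, 1, 0, 1, 1, 1]
-48 [0, -9, -9, -9, -9, 1, 1, 1, 1, 1, 1, 0, 0]
-40 [0, -9, -9, -9, 1, 2, 2, 1, 1, 1, 1, 1, 3]
-32 [0, -9, -9, -9, 2, 1, 2, 2, 1, 2, 2, 2, 0]
-24 [0, -9, 40, 40, 6, 6, 6, 18, 18, 29, 31, 6, 23]
-16 [43, -9, 41, 41, 37, 38, 15, 7, 26, 26, -9, 29, 24]
-8 [43, 43, 41, 41, 38, 41, 41, 26, 34, 34, 27, 22, 24]
0 [43, 43, 41, 41, 38, 38, 38, 9, 26, 26, 0, 24, 30]
8 [36, 35, -9, -9, 6, 31, 11, 11, 12, 13, 23, 24, 30]
16 [28, 25, -9, -9, 0, 1, 0, 1, 12, 13, 1, 0, 30]
24 [20, 19, -9, -9, 0, 0, 3, 6, 12, 12, 4, 0, 0]
32 [18, 16, -9, -9, -9, 0, 3, 7, 4, 4, 4, 1, 0]
40 [15, 0, -9, -9, -9, -9, 0, 0, 0, 0, 0, 1, 1]
48 [0, 0, -9, -9, -9, -9, -9, 0, 0, 1, 1, 1, 1]
56 [0, -9, -9, -9, -9, -9, -9, -9, -9, 0, 0, 0, 0]
```

>>> drive_tool(rows=[[0, 0, -1.5, 0], [0, 0, -3, 0], [0, 0, -4.5, 0], [0, 0, -6, 0], [0, 0, -7.5, 0], [0, 0, -9, 0], [0, 0, -10.5, 0], [0, 0, -12, 0]], grip=85)

```text
clock: 0.77
position: [0.2109, -0.5342, 0.5336]
ee_rot: [-0.0, 0.982, 0.187, -0.0]
contact_force: [-0.0, -1.5, 0.3]
width: 0.0851
gripper_force: 0.0
```

```bash
cat >> h.py <<'E'
from scipy.spatial.transform import Rotation as Ro
def plan(X,xang):
    "tool units from measured pose to world point X, tool x heading xang deg"
    s=get_state();w,x,y,z=s['ee_rot'];R=Ro.from_quat([x,y,z,w]).as_matrix()
    cur=np.degrees(np.arctan2(R[1,0],R[0,0]));d=R.T@(np.array(X)-s['position'])/.025
    print('t',round(s['clock'],2),'pos',s['position'].round(4),'heading',cur.round(1),'tilt',R[:,2].round(3),'q',s['qpos'].round(2),'F',s['contact_force'].round(1))
    print('shift',d.round(2),'turn',((cur-xang+180)%360-180)/6)
E
python3 -c "
from h import *
plan([.441,.288,.53],194.8)"
```

```text
t 0.77 pos [ 0.2109 -0.5342  0.5336] heading 21.5 tilt [-0.  0. -1.] q [-1.32  0.28  0.77 -0.    2.09 -0.12] F [-0.  -1.5  0.3]
shift [ 20.63 -27.21   0.15] turn -28.877783304693395
```

>>> drive_tool(rows=[[0.86, -1.13, 0, -1.2], [1.7, -2.26, 0, -2.4], [2.6, -3.4, 0, -3.55], [3.4, -4.5, 0, -4.75], [4.3, -5.7, 0, -5.9], [5.2, -6.8, 0, -7.1], [6.0, -7.9, 0, -8.3], [6.9, -9.07, 0, -9.5]])

```text
clock: 1.43
position: [0.2881, -0.2591, 0.5316]
ee_rot: [-0.0, 0.773, 0.634, -0.0]
contact_force: [1.0, -1.2, 0.4]
width: 0.0851
gripper_force: 0.0
```

```bash
python3 -c "
from h import *
plan([.441,.288,.53],194.8)"
```

```text
t 1.43 pos [ 0.2881 -0.2591  0.5316] heading 78.7 tilt [-0.  0. -1.] q [-0.91 -0.04  1.16 -0.    2.02 -0.72] F [ 1.  -1.2  0.4]
shift [22.66  1.71  0.07] turn -19.34699958132273
```

>>> drive_tool(rows=[[1.4, 0.1, 0, -1.2], [2.8, 0.2, 0, -2.4], [4.2, 0.3, 0, -3.6], [5.7, 0.4, 0, -4.75], [7.1, 0.5, 0, -5.9], [8.5, 0.65, 0, -7.1], [9.9, 0.75, 0, -8.3], [11.3, 0.85, 0, -9.5]])

```text
clock: 2.1
position: [0.3656, 0.0136, 0.5318]
ee_rot: [0.0, 0.377, 0.926, -0.0]
contact_force: [1.3, -0.7, 1.1]
width: 0.0853
gripper_force: 0.0
```

```bash
python3 -c "
from h import *
plan([.441,.288,.40],194.8)"
```

```text
t 2.1 pos [0.3656 0.0136 0.5318] heading 135.7 tilt [ 0. -0. -1.] q [-0.15 -0.07  1.19 -0.    2.03 -0.95] F [ 1.3 -0.7  1.1]
shift [5.51 9.96 5.27] turn -9.857072792532415
```

>>> drive_tool(rows=[[0.75, 1.3, 0, -1.2], [1.5, 2.6, 0, -2.4], [2.2, 3.9, 0, -3.6], [2.9, 5.2, 0, -4.8], [3.6, 6.5, 0.2, -6.0], [4.3, 7.7, 1, -7.2], [5.0, 8.9, 2, -8.4], [5.5, 9.96, 3.3, -9.5]])

```text
clock: 2.77
position: [0.4429, 0.2864, 0.4516]
ee_rot: [0.001, -0.111, 0.994, 0.001]
contact_force: [0.8, 0.2, -0.3]
width: 0.085
gripper_force: 0.0
```

```bash
python3 - <<'E'
from h import *
plan([.441,.288,.40],194.8)
i,p,d=cap('wrist');np.savez('w1.npz',p=p,d=d,**i);cv2.imwrite('pics/w1.png',p[:,:,::-1])
print('knob px',proj(i,[.441,.288,.069]),'block',proj(i,[.5516,.2347,.125]))
E
```

```text
t 2.77 pos [0.4429 0.2864 0.4516] heading -167.2 tilt [ 0.002  0.002 -1.   ] q [ 0.44  0.16  1.13  0.    1.84 -1.35] F [ 0.8  0.2 -0.3]
shift [0.06 0.08 2.07] turn -0.3400698487989284
knob px [321.25386369 147.34561309] block [271.59408594 215.5520228 ]
```

View pics/w1.png

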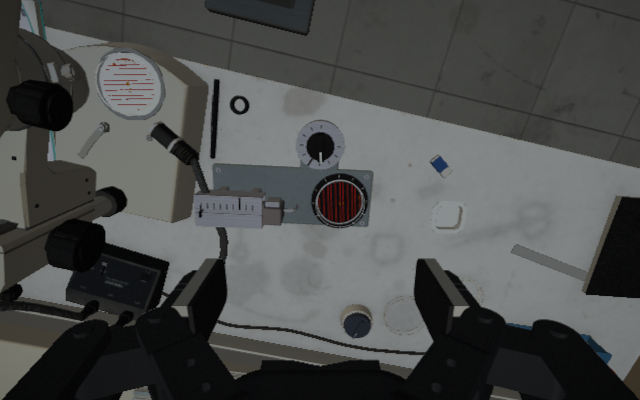

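The wrist view shows the knob at (320,147), the locator level in the picture, the block at about (272,210) and the index near (203,210). I go down and measure closer.

>>> drive_tool(rows=[[0.06, 0.08, 1.3, -0.3], [0.06, 0.08, 2.6, -0.3], [0.06, 0.08, 3.9, -0.3], [0.06, 0.08, 5.2, -0.3], [0.06, 0.08, 6.5, -0.3], [0.06, 0.08, 7.8, -0.3], [0.06, 0.08, 9, -0.3], [0.06, 0.08, 10, -0.3]])

```text
clock: 3.48
position: [0.4393, 0.2843, 0.1993]
ee_rot: [-0.002, -0.122, 0.992, -0.001]
contact_force: [0.8, 0.5, -0.1]
width: 0.0848
gripper_force: 0.0
```

```bash
python3 - <<'E'
from h import *
plan([.441,.288,.071],194.8)
i,p,d=cap('wrist');np.savez('w2.npz',p=p,d=d,**i);cv2.imwrite('pics/w2.png',p[:,:,::-1])
W=cloud(i,d)
def box(m,zl,zh,lab):
    q=W[(W[...,2]>zl)&(W[...,2]<zh)&m]
    if len(q)<20: print(lab,len(q));return
    r=cv2.minAreaRect((q[:,:2]*1000).astype(np.float32)); print(lab,len(q),q.mean(0).round(4),np.round(r[0],1),np.round(r[1],1),round(r[2],1))
def reg(x,y,a): return (abs(W[...,0]-x)<a)&(abs(W[...,1]-y)<a)
box(reg(.441,.288,.04),.06,.08,'bar');box(reg(.441,.288,.04),.04,.08,'disc')
box(reg(.4,.288,.1)&(W[...,0]<.475),.03,.037,'pod')
box(reg(.55,.235,.035)&(W[...,1]>.22),.119,.135,'block')
print('knob px',proj(i,[.441,.288,.069]),'block',proj(i,[.5516,.2347,.125]))
E
```

```text
t 3.48 pos [0.4393 0.2843 0.1993] heading -165.9 tilt [-0.003 -0.002 -1.   ] q [ 0.44  0.22  1.66 -0.    1.26 -1.37] F [ 0.8  0.5 -0.1]
shift [-0.12  0.13  5.13] turn -0.12320605919164034
bar 669 [0.4417 0.286  0.0693] [442.8 286.3] [43.9 11.9] 15.5
disc 2023 [0.441  0.2857 0.0535] [442.  285.8] [45.9 46.5] 13.6
pod 3214 [0.435  0.2853 0.0346] [438.1 286.5] [73.6 83.4] 0.1
block 1016 [0.5514 0.2376 0.1248] [552.6 235.2] [29.4 28.7] 10.3
knob px [324.49545972 194.32999977] block [226.07289724 328.1462727 ]
```

View pics/w2.png

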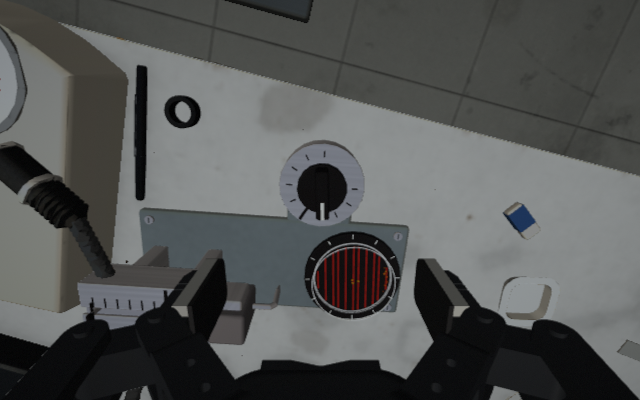

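The picture shows the pointer at (322,212), the thick mark at (304,213) and the dish at (352,277). The bar height measures 0.069, as stated, and two views agree to 2 mm.

```bash
python3 - <<'E'
from h import *
plan([.4415,.287,.071],195.2)
i=dict(np.load('w2.npz'));p=i['p']
for nm,z,lo,f in(('pointer',.069,0,lambda h:(h[...,2]>150)&(h[...,1]<60)),('ticks',.034,0,lambda h:h[...,2]<110)):
    m=f(cv2.cvtColor(p,cv2.COLOR_RGB2HSV)).astype(np.uint8)
    v,u=np.nonzero(m)
    X=np.array([ray(i,a,b,z)[:2] for a,b in zip(u,v) if 270<a<380 and 120<b<240]) 
    r=X-[.4415,.2865];R=np.hypot(*r.T);A=np.degrees(np.arctan2(r[:,1],r[:,0]))
    if nm=='pointer': s=(R<.0225);print(nm,s.sum(),A[(R>.010)&s].mean())
    else:
        s=(R>.0265)&(R<.040);h,_=np.histogram(A[s],bins=np.arange(-180,181,5));print([(k*5-180,int(n)) for k,n in enumerate(h) if n])
        g=s&(A>-40)&(A<-8);print('thick',A[g].mean(),g.sum())
E
```

```text
t 3.53 pos [0.4366 0.2829 0.1948] heading -165.9 tilt [-0.011 -0.005 -1.   ] q [ 0.44  0.23  1.67 -0.    1.26 -1.37] F [-1.4 -1.1 -2.9]
shift [-0.29  0.12  4.95] turn -0.1909980611795182
pointer 24 10.947404875658899
[(-180, 1), (-175, 8), (-170, 12), (-140, 16), (-110, 15), (-105, 1), (-80, 10), (-60, 1), (-55, 2), (-50, 14), (-45, 4), (-40, 3), (-35, 5), (-30, 5), (-25, 21), (-20, 29), (-15, 7), (-10, 6), (-5, 7), (0, 25), (5, 27), (10, 2), (15, 19), (20, 26), (25, 12), (30, 6), (35, 20), (40, 4), (45, 4), (50, 3), (55, 3), (60, 3), (65, 14), (95, 11), (140, 1), (145, 2), (150, 3), (155, 1), (160, 2), (165, 1), (170, 2), (175, 2)]
thick -20.688051173248116 72
```

>>> drive_tool(rows=[[0, 0, 0.6, -0.2], [0, 0, 1.2, -0.2], [0, 0, 1.8, -0.2], [0, 0, 2.4, -0.2], [0, 0, 3.0, -0.2], [0, 0, 3.4, -0.2], [0, 0, 3.5, -0.2], [0, 0, 3.5, -0.2]])

```text
clock: 4.2
position: [0.4405, 0.2849, 0.1141]
ee_rot: [-0.001, -0.133, 0.991, -0.0]
contact_force: [-0.8, 0.0, 0.1]
width: 0.0849
gripper_force: 0.0
```

```bash
python3 - <<'E'
from h import *
plan([.442,.2868,.071],195.2)
i,p,d=cap('wrist');W=cloud(i,d)
m=(abs(W[...,0]-.441)<.04)&(abs(W[...,1]-.288)<.04)&(W[...,2]>.058)&(W[...,2]<.078)
q=W[m];r=cv2.minAreaRect((q[:,:2]*1000).astype(np.float32));print(len(q),q.mean(0),r)
plan([.442,.2868,.071],195.2)
E
```

```text
t 4.2 pos [0.4405 0.2849 0.1141] heading -164.7 tilt [-0.001 -0.001 -1.   ] q [ 0.44  0.3   1.79 -0.    1.05 -1.4 ] F [-0.8  0.   0.1]
shift [-0.08  0.06  1.72] turn 0.01462143418806742
1316 [0.44087627 0.28561234 0.0690181 ] ((442.8870849609375, 286.2061462402344), (44.295738220214844, 11.613785743713379), 15.266057014465332)
t 4.25 pos [0.441  0.2852 0.1148] heading -164.7 tilt [ 0.  0. -1.] q [ 0.44  0.3   1.79 -0.    1.05 -1.4 ] F [-0.7  0.3 -0.5]
shift [-0.06  0.05  1.75] turn 0.01576202455771636
```

>>> drive_tool(rows=[[-0.07, 0.05, 0.5, 0], [-0.07, 0.05, 1.0, 0], [-0.07, 0.05, 1.4, 0], [-0.07, 0.05, 1.65, 0], [-0.07, 0.05, 1.75, 0], [-0.07, 0.05, 1.75, 0], [-0.07, 0.05, 1.75, 0], [-0.07, 0.05, 1.75, 0]])

```text
clock: 4.92
position: [0.4425, 0.287, 0.0712]
ee_rot: [0.001, -0.133, 0.991, 0.0]
contact_force: [-0.0, -0.5, -0.3]
width: 0.0851
gripper_force: 0.0
```

>>> drive_tool(rows=[[0, 0, 0, 0], [0, 0, 0, 0], [0, 0, 0, 0], [0, 0, 0, 0], [0, 0, 0, 0], [0, 0, 0, 0], [0, 0, 0, 0], [0, 0, 0, 0]], grip=5, newtons=40)

```text
clock: 5.58
position: [0.4419, 0.2868, 0.0705]
ee_rot: [-0.0, -0.133, 0.991, -0.0]
contact_force: [0.2, 0.4, 0.4]
width: 0.0052
gripper_force: 0.0
```

>>> drive_tool(rows=[[0, 0, 0, 0], [0, 0, 0, 0], [0, 0, 0, 0], [0, 0, 0, 0], [0, 0, 0, 0], [0, 0, 0, 0], [0, 0, 0, 0], [0, 0, 0, 0]])

```text
clock: 6.25
position: [0.442, 0.2868, 0.0706]
ee_rot: [0.0, -0.133, 0.991, -0.0]
contact_force: [-0.1, -0.6, -0.3]
width: 0.0052
gripper_force: 0.0
```

```bash
python3 - <<'E'
from h import *
print(manip.finger_overhang,[a for a in dir(manip) if a[0]!='_']);print(get_state())
a=cap('wrist');b=cap('side');k=proj(b[0],[.442,.287,.07]).astype(int);print(k)
c=cv2.resize(b[1][k[1]-60:k[1]+40,k[0]-50:k[0]+50],(400,400));w=a[1][:,120:520]
cv2.imwrite('pics/g1.png',np.hstack([w,c])[:,:,::-1])
E
```

```text
0.022 ['MotionError', 'finger_overhang']
{'clock': 6.25, 'qpos': array([ 4.43516696e-01,  3.48552034e-01,  1.84364096e+00, -1.03695022e-04,
        9.49406504e-01, -1.39430236e+00]), 'qd': array([ 3.04250769e-04, -1.21277980e-03,  1.27915006e-03, -2.49277974e-05,
       -9.53245063e-04, -1.88911335e-03]), 'effort': array([-2.06135883e-03, -4.03167021e+01, -1.89340460e+01, -1.33161680e-03,
        7.68176924e-04, -1.20623085e-05]), 'position': array([0.44198308, 0.28677885, 0.07057349]), 'ee_rot': array([ 9.60246273e-06, -1.33144989e-01,  9.91096570e-01, -4.11896258e-05]), 'contact_force': array([-0.13304923, -0.55100257, -0.25090935]), 'moment': array([0.01121209, 0.04489816, 0.01813646]), 'gripper_force': 0.0, 'width': 0.005188226596816652}
[364 211]
```

View pics/g1.png

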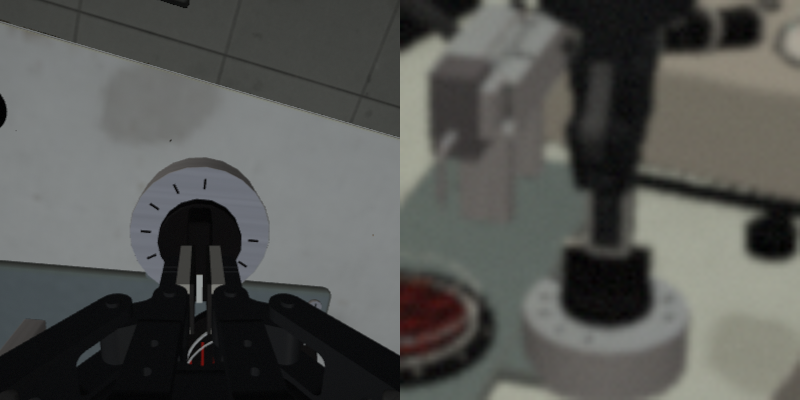

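The fingers closed just above the bar: the side crop shows the tips about at the bar's top. I'll measure the tip height.

```bash
python3 - <<'E'
from h import *
for n in('side','wrist'):
    i,p,d=cap(n);W=cloud(i,d);c=W-[.442,.2868,0]
    m=(np.hypot(c[...,0],c[...,1])<.022)&(d>0)
    q=c[m];print(n)
    for z in np.arange(.04,.14,.005):
        s=q[(q[:,2]>=z)&(q[:,2]<z+.005)]
        if len(s)>2: print(round(z,3),len(s),(s.min(0)*1e3).round(0)[:2],(s.max(0)*1e3).round(0)[:2])
E
```

```text
side
0.04 86 [-21.  -4.] [20. 21.]
0.045 51 [-21.  -2.] [21. 20.]
0.05 44 [-20.  -1.] [18. 10.]
0.055 46 [-22.  -2.] [17. 10.]
0.06 45 [-21.  -2.] [17. 11.]
0.065 53 [-21. -10.] [20. 10.]
0.07 17 [-16.   4.] [ 7. 13.]
0.075 25 [-15.  -7.] [ 7. 16.]
0.08 30 [-15.  -7.] [ 7. 17.]
0.085 26 [-15.  -8.] [ 7. 17.]
0.09 28 [-14.  -8.] [ 5. 18.]
0.095 30 [-15.  -4.] [ 4. 17.]
0.1 20 [-14.  -5.] [ 5. 18.]
0.105 10 [-17.  -9.] [-0. 19.]
0.11 6 [-17. -14.] [-12.   8.]
0.115 6 [-17. -18.] [-10.   7.]
0.12 4 [-18.   7.] [-17.  12.]
0.125 4 [-17.   9.] [-16.  12.]
0.13 3 [-18.  10.] [-14.  13.]
0.135 11 [-21. -13.] [-11.  14.]
wrist
0.04 351 [-22. -22.] [13. 22.]
0.045 1745 [-22. -22.] [15. 22.]
0.05 69 [-21. -11.] [-17.  -0.]
0.055 78 [-21. -12.] [-17.  -0.]
0.06 78 [-21. -12.] [-17.  -1.]
0.065 907 [-21. -12.] [21.  8.]
0.07 310 [-19. -12.] [22.  6.]
0.075 231 [-14. -17.] [-2. 12.]
0.08 373 [-14. -18.] [11. 13.]
0.085 330 [-13. -18.] [11. 13.]
0.09 388 [-14. -18.] [-2. 13.]
0.095 400 [-14. -18.] [-2. 13.]
0.1 360 [-14. -18.] [ 1. 13.]
0.105 729 [-15. -17.] [12.  8.]
0.11 505 [-17. -22.] [ 3. 18.]
0.115 1248 [-17. -22.] [13. 18.]
0.12 929 [-17. -22.] [12. 19.]
0.125 735 [-17. -20.] [ 9. 20.]
0.13 111 [-20. -19.] [-4.  9.]
0.135 745 [-21. -18.] [-2. 10.]
```

The closed tips stand at z ≈ 0.071, level with the TCP rather than 22 mm ahead of it. I'll open, go 20 mm lower and close again.

>>> drive_tool(rows=[[0, 0, 0, 0], [0, 0, 0, 0], [0, 0, 0, 0], [0, 0, 0, 0], [0, 0, 0.2, 0], [0, 0, 0.4, 0], [0, 0, 0.6, 0], [0, 0, 0.8, 0]], grip=45)

```text
clock: 7.12
position: [0.4417, 0.2867, 0.0498]
ee_rot: [-0.0, -0.133, 0.991, -0.0]
contact_force: [0.2, -0.8, 0.6]
width: 0.0446
gripper_force: 0.0
```

>>> drive_tool(rows=[[0, 0, 0, 0], [0, 0, 0, 0], [0, 0, 0, 0], [0, 0, 0, 0], [0, 0, 0, 0], [0, 0, 0, 0], [0, 0, 0, 0], [0, 0, 0, 0]], grip=5, newtons=40)

```text
clock: 7.78
position: [0.442, 0.2864, 0.0505]
ee_rot: [-0.0, -0.133, 0.991, -0.0]
contact_force: [0.5, -2.5, -1.5]
width: 0.0113
gripper_force: 41.6
```

>>> drive_tool(rows=[[0, 0, 0, 0.9], [0, 0, 0, 1.8], [0, 0, 0, 2.7], [0, 0, 0, 3.6], [0, 0, 0, 4.5], [0, 0, 0, 5.3], [0, 0, 0, 5.9], [0, 0, 0, 5.9]])

```text
clock: 8.45
position: [0.4421, 0.2872, 0.0505]
ee_rot: [0.0, 0.175, 0.985, 0.0]
contact_force: [0.6, 0.2, -1.8]
width: 0.0111
gripper_force: 41.4
```

>>> drive_tool(rows=[[0, 0, 0, 0], [0, 0, 0, 0], [0, 0, 0, 0], [0, 0, 0, 0], [0, 0, 0, 0], [0, 0, 0, 0], [0, 0, 0, 0], [0, 0, 0, 0]], grip=45)

```text
clock: 9.12
position: [0.442, 0.2868, 0.0506]
ee_rot: [0.0, 0.174, 0.985, 0.0]
contact_force: [-0.0, -0.8, -0.0]
width: 0.0452
gripper_force: 0.0
```

>>> drive_tool(rows=[[0, 0, -0.8, 0], [0, 0, -1.6, 0], [0, 0, -2.6, 0], [0, 0, -3.8, 0], [0, 0, -5, 0], [0, 0, -5.6, 0], [0, 0, -6, 0], [0, 0, -6, 0]], grip=85)

```text
clock: 9.78
position: [0.443, 0.2873, 0.2027]
ee_rot: [0.002, 0.174, 0.985, 0.001]
contact_force: [0.0, 0.0, -0.3]
width: 0.0857
gripper_force: 0.0
```

```bash
cat > knob.py <<'E'
from h import *
plan([.5476,.234,.16],279.7)
i,p,d=cap('wrist');np.savez('w3.npz',p=p,d=d,**i);W=cloud(i,d)
m=(abs(W[...,0]-.442)<.035)&(abs(W[...,1]-.2865)<.035)&(W[...,2]>.06)&(W[...,2]<.078)
r=cv2.minAreaRect((W[m][:,:2]*1000).astype(np.float32));print('bar',r);C=np.array(r[0])/1000
hsv=cv2.cvtColor(p,cv2.COLOR_RGB2HSV)
zc=C
m=(W[...,2]>.031)&(W[...,2]<.038)&(hsv[...,2]<110)
q=W[m][:,:2]-C;R=np.hypot(*q.T);A=np.degrees(np.arctan2(q[:,1],q[:,0]));s=(R>.028)&(R<.040)
h,_=np.histogram(A[s],bins=np.arange(-180,181,4));print([(k*4-180,int(n)) for k,n in enumerate(h) if n>2])
g=s&(A>-32)&(A<-8);print('thick',A[g].mean(),g.sum())
m=(W[...,2]>.06)&(W[...,2]<.078)&(hsv[...,2]>140);q=W[m][:,:2]-C;s=np.hypot(*q.T)<.024;print('pointer mean',q[s].mean(0)*1e3,s.sum(),np.degrees(np.arctan2(*q[s].mean(0)[::-1])))
k=proj(i,[*C,.069]).astype(int);print(k)
c=p[max(k[1]-60,0):k[1]+60,k[0]-80:k[0]+80];cv2.imwrite('pics/k3.png',cv2.resize(c,None,fx=4,fy=4)[:,:,::-1])
E
python3 knob.py
```

```text
t 9.78 pos [0.443  0.2873 0.2027] heading 159.9 tilt [ 0.004  0.002 -1.   ] q [ 0.44  0.22  1.66 -0.    1.26 -0.78] F [ 0.   0.  -0.3]
shift [-4.66 -0.57  1.72] turn -19.96569195449106
bar ((442.95977783203125, 286.67938232421875), (11.708230972290039, 43.943260192871094), 69.69705200195312)
[(-172, 13), (-168, 4), (-140, 11), (-112, 12), (-84, 5), (-80, 7), (-52, 12), (-36, 4), (-24, 10), (-20, 9), (-16, 3), (8, 12), (36, 9), (40, 5), (68, 12), (96, 8), (100, 5)]
thick -20.84293109904057 26
pointer mean [13.40293431 -5.44984566] 49 -22.12743877051776
[319 189]
```

View pics/k3.png

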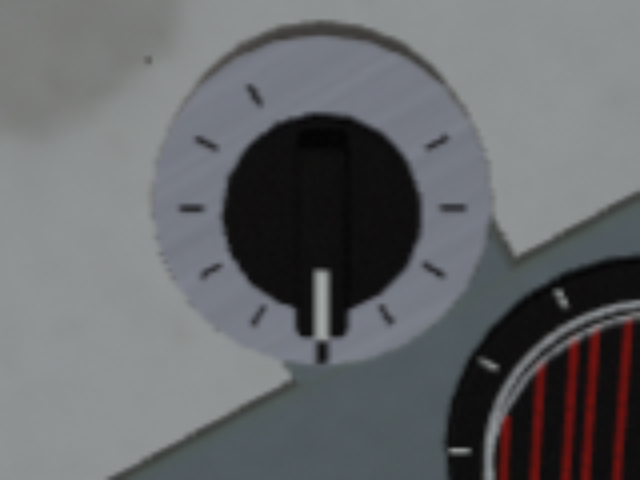

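The pointer (bar −20.3°) lies on the thick mark (−20.8°), and the crop shows the two in line at (320,340). Now over the boom grip.

>>> drive_tool(rows=[[-0.6, -0.05, 0, 1.2], [-1.2, -0.1, 0, 2.4], [-1.8, -0.16, 0, 3.6], [-2.4, -0.22, 0, 4.8], [-3.0, -0.27, 0, 6.0], [-3.6, -0.32, 0, 7.2], [-4.2, -0.38, 0, 8.4], [-4.76, -0.43, 0, 9.5]])

```text
clock: 10.5
position: [0.5496, 0.235, 0.198]
ee_rot: [-0.001, 0.626, 0.78, -0.002]
contact_force: [1.1, 0.4, 0.2]
width: 0.085
gripper_force: 0.0
```

>>> drive_tool(rows=[[0, 0, 0, 0.3], [0, 0, 0, 0.5], [0, 0, 0, 0.5], [0, 0, 0, 0.5], [0, 0, 0, 0.5], [0, 0, 0, 0.5], [0, 0, 0, 0.5], [0, 0, 0, 0.5]])

```text
clock: 11.17
position: [0.5499, 0.236, 0.2007]
ee_rot: [0.0, 0.643, 0.766, 0.0]
contact_force: [0.2, 0.4, -0.3]
width: 0.0848
gripper_force: 0.0
```

```bash
python3 - <<'E'
from h import *
plan([.551,.236,.15],99.7)
i,p,d=cap('wrist');np.savez('w4.npz',p=p,d=d,**i);W=cloud(i,d);cv2.imwrite('pics/w4.png',p[:,:,::-1])
def rect(m,l):
    q=W[m]; r=cv2.minAreaRect((q[:,:2]*1000).astype(np.float32));print(l,len(q),q.mean(0).round(4),r)
m=(abs(W[...,0]-.55)<.035)&(abs(W[...,1]-.237)<.03)
rect(m&(W[...,2]>.120)&(W[...,2]<.132),'block')
rect(m&(W[...,2]>.1135)&(W[...,2]<.120),'button')
S=cap('side');V=cloud(S[0],S[2]);s=get_state()['position']
c=V-s;m=(abs(c[...,0])<.07)&(abs(c[...,1])<.07)&(c[...,2]>-.03);z=np.sort(c[m][:,2])
print('side gripper lowest rel TCP',z[:40:8])
E
```

```text
t 11.17 pos [0.5499 0.236  0.2007] heading 99.9 tilt [ 0. -0. -1.] q [ 0.29  0.33  1.51 -0.    1.31  0.12] F [ 0.2  0.4 -0.3]
shift [-0.01  0.04  2.03] turn 0.03896703075106226
block 1549 [0.5539 0.2361 0.1251] ((553.9290161132812, 235.34861755371094), (27.665124893188477, 29.32969856262207), 10.689722061157227)
button 396 [0.54   0.2367 0.1171] ((544.5037841796875, 240.60145568847656), (42.10637664794922, 20.4387264251709), 48.46090316772461)
side gripper lowest rel TCP [0.01218221 0.01330309 0.01559868 0.0161254  0.01812368]
```

View pics/w4.png

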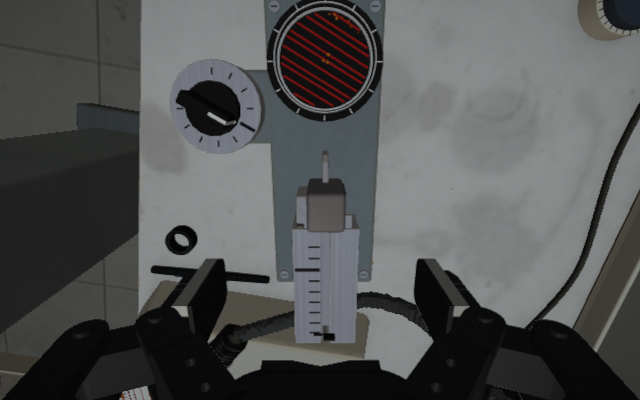

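Block centre (0.553,0.2355), top z 0.125; the open tips stand 12 mm behind the TCP, which confirms the short fingers. In the picture the block is at (326,205) with its button to the left.

>>> drive_tool(rows=[[0, 0.08, 0.5, 0], [0, 0.08, 1.0, 0], [0, 0.08, 1.5, 0], [0, 0.08, 2.0, 0], [0, 0.08, 2.4, 0], [0, 0.08, 2.7, 0], [0, 0.08, 2.8, 0], [0, 0.08, 2.8, 0]])

```text
clock: 11.93
position: [0.5517, 0.2361, 0.13]
ee_rot: [-0.0, 0.643, 0.766, -0.001]
contact_force: [1.1, -0.0, 0.5]
width: 0.0849
gripper_force: 0.0
```

>>> drive_tool(rows=[[0, 0, 0.3, 0], [0, 0, 0.6, 0], [0, 0, 0.9, 0], [0, 0, 1.2, 0], [0, 0, 1.5, 0], [0, 0, 1.7, 0], [0, 0, 1.75, 0], [0, 0, 1.75, 0]])

```text
clock: 12.6
position: [0.5517, 0.236, 0.0861]
ee_rot: [-0.0, 0.643, 0.765, -0.001]
contact_force: [-0.2, -0.2, 0.5]
width: 0.0846
gripper_force: 0.0
```

>>> drive_tool(rows=[[0, 0, 0, 0], [0, 0, 0, 0], [0, 0, 0, 0], [0, 0, 0, 0], [0, 0, 0, 0], [0, 0, 0, 0], [0, 0, 0, 0], [0, 0, 0, 0]], grip=20, newtons=50)

```text
clock: 13.27
position: [0.553, 0.2364, 0.0876]
ee_rot: [0.001, 0.643, 0.766, 0.001]
contact_force: [2.2, 1.0, 5.6]
width: 0.0287
gripper_force: 54.6
```

>>> drive_tool(rows=[[0.2, 0, 0, 0], [0.5, 0, 0, 0], [0.8, 0, 0, 0], [1.2, 0, 0, 0], [1.6, 0, 0, 0], [2.0, 0, 0, 0], [2.3, 0, 0, 0], [2.4, 0, 0, 0]])

```text
clock: 13.93
position: [0.5427, 0.2949, 0.0876]
ee_rot: [0.002, 0.643, 0.766, 0.0]
contact_force: [3.5, -4.7, 6.0]
width: 0.0286
gripper_force: 54.7
```

>>> drive_tool(rows=[[0, 0, 0, 0], [0, 0, 0, 0], [0, 0, 0, 0], [0, 0, 0, 0], [0, 0, 0, 0], [0, 0, 0, 0], [0, 0, 0, 0], [0, 0, 0, 0]])

```text
clock: 14.6
position: [0.5428, 0.2939, 0.0876]
ee_rot: [0.002, 0.643, 0.766, -0.0]
contact_force: [2.9, -3.8, 6.2]
width: 0.029
gripper_force: 54.5
```

```bash
python3 - <<'E'
from h import *
plan([.553,.2364,.0876],99.9)
i,p,d=cap('top');np.savez('t5.npz',p=p,d=d,**i)
j,q,e=cap('wrist');np.savez('w5.npz',p=q,d=e,**j)
k=proj(i,[.5655,.163,.111]).astype(int);l=proj(j,[.5655,.163,.111]).astype(int);print(k,l)
a=cv2.resize(p[k[1]-25:k[1]+25,k[0]-40:k[0]+40],(800,500),interpolation=cv2.INTER_CUBIC)
cv2.imwrite('pics/t5.png',a[:,:,::-1]);cv2.imwrite('pics/w5.png',q[:,:,::-1])
E
```

```text
t 14.6 pos [0.5428 0.2939 0.0876] heading 99.9 tilt [ 0.002 -0.002 -1.   ] q [ 0.39  0.45  1.62 -0.    1.07  0.21] F [ 2.9 -3.8  6.2]
shift [-2.34  0.    0.01] turn 0.003846017659697054
[420 157] [320 502]
```

View pics/t5.png

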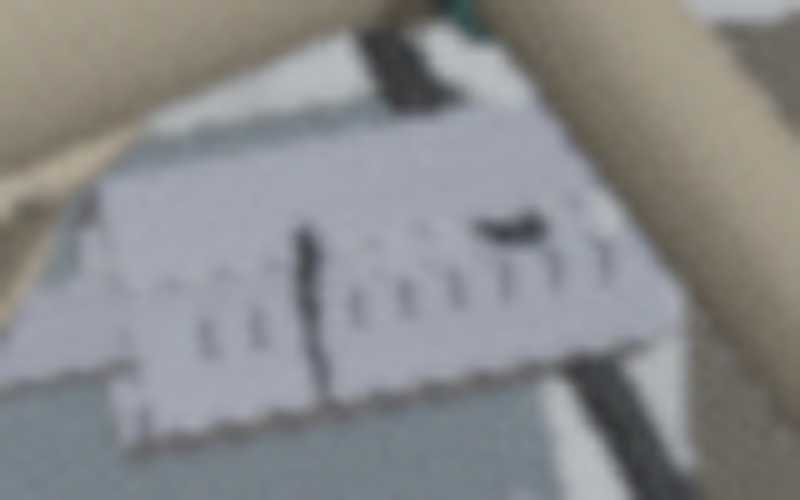

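The index tab at (304,240) nearly meets the thick line, which runs (322,390) to (310,290) and would be at about 297 at that row. The TCP moved only 58.5 mm, so about 1.5 mm is missing. I add it.

>>> drive_tool(rows=[[0.03, 0, 0, 0], [0.06, 0, 0, 0], [0.06, 0, 0, 0], [0.06, 0, 0, 0], [0.06, 0, 0, 0], [0.06, 0, 0, 0], [0.06, 0, 0, 0], [0.06, 0, 0, 0]])

```text
clock: 15.37
position: [0.5426, 0.2953, 0.0876]
ee_rot: [0.002, 0.643, 0.766, -0.0]
contact_force: [1.9, -5.0, 6.0]
width: 0.0289
gripper_force: 54.5
```

```bash
python3 - <<'E'
from h import *
plan([.553,.2364,.0876],99.9)
ey=np.array([-np.sin(np.radians(9.7)),np.cos(np.radians(9.7))]);ex=np.array([ey[1],-ey[0]]);O=np.array([.5505,.2455])
def loc(i,p,name):
    g=cv2.cvtColor(p,cv2.COLOR_RGB2GRAY).astype(np.float32)
    # rectified sleeve-top patch: 2 px/mm... local y -130..-30, x -26..26
    ys=np.arange(-132,-26,.25);xs=np.arange(-26,26.1,.5)
    M=np.array([[proj(i,[*(O+ex*x/1e3+ey*y/1e3),.111]) for y in ys] for x in xs],np.float32)
    im=cv2.remap(g,M[...,0],M[...,1],cv2.INTER_LINEAR)
    print(name)
    for x in range(-24,14,2):
        r=im[(xs>=x)&(xs<x+2)].mean(0);s=(ys>-82)&(ys<-50)
        w=np.clip(np.percentile(r[s],70)-25-r[s],0,None);print(x,'dark y in 50..82:',round(float((w*ys[s]).sum()/max(w.sum(),1e-6)),2),round(float(w.sum())))
    return im
T0=dict(np.load('top0.npz'));a=loc(T0,T0['p'],'start')
i,p,d=cap('top');b=loc(i,p,'now')
v=np.vstack([a,b]).astype(np.uint8);cv2.imwrite('pics/r6.png',cv2.resize(v,(800,400)))
E
```

```text
t 15.37 pos [0.5426 0.2953 0.0876] heading 99.9 tilt [ 0.002 -0.002 -1.   ] q [ 0.39  0.45  1.62 -0.    1.07  0.22] F [ 1.9 -5.   6. ]
shift [-2.39  0.    0.01] turn 0.003360833611220452
start
-24 dark y in 50..82: -62.21 24
-22 dark y in 50..82: -62.34 112
-20 dark y in 50..82: -62.44 263
-18 dark y in 50..82: -62.56 305
-16 dark y in 50..82: -62.42 287
-14 dark y in 50..82: -62.27 231
-12 dark y in 50..82: -62.31 180
-10 dark y in 50..82: -62.34 187
-8 dark y in 50..82: -62.2 147
-6 dark y in 50..82: -62.05 109
-4 dark y in 50..82: -62.37 1
-2 dark y in 50..82: 0.0 0
0 dark y in 50..82: 0.0 0
2 dark y in 50..82: 0.0 0
4 dark y in 50..82: 0.0 0
6 dark y in 50..82: 0.0 0
8 dark y in 50..82: 0.0 0
10 dark y in 50..82: 0.0 0
12 dark y in 50..82: 0.0 0
now
-24 dark y in 50..82: -62.21 36
-22 dark y in 50..82: -62.35 144
-20 dark y in 50..82: -62.45 240
-18 dark y in 50..82: -62.55 303
-16 dark y in 50..82: -62.4 304
-14 dark y in 50..82: -62.27 257
-12 dark y in 50..82: -62.3 209
-10 dark y in 50..82: -62.44 210
-8 dark y in 50..82: -62.47 213
-6 dark y in 50..82: -62.23 199
-4 dark y in 50..82: -62.12 272
-2 dark y in 50..82: -62.14 472
0 dark y in 50..82: -62.52 874
2 dark y in 50..82: -63.08 1061
4 dark y in 50..82: -63.55 983
6 dark y in 50..82: -63.67 832
8 dark y in 50..82: -63.74 524
10 dark y in 50..82: -63.77 95
12 dark y in 50..82: 0.0 0
```

View pics/r6.png

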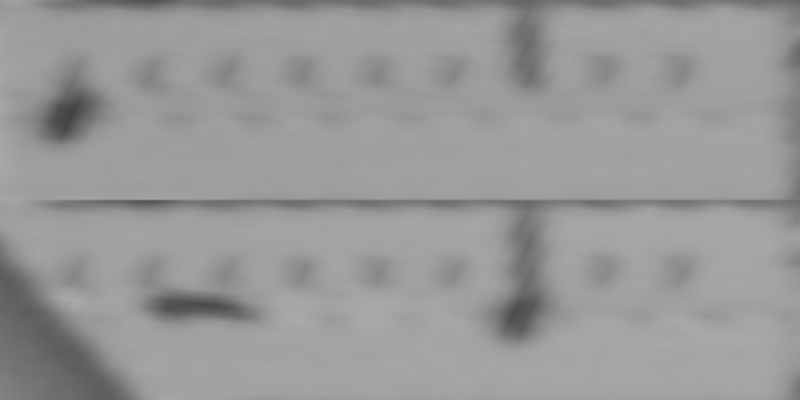

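```bash
python3 - <<'E'
from h import *
plan([.553,.2364,.0876],99.9)
ey=np.array([-np.sin(np.radians(9.7)),np.cos(np.radians(9.7))]);ex=np.array([ey[1],-ey[0]]);O=np.array([.5505,.2455])
ys=np.arange(-136,-26,.25);xs=np.arange(0,10,.5)
def cen(i,p,lo,hi):
    g=cv2.cvtColor(p,cv2.COLOR_RGB2GRAY).astype(np.float32)
    M=np.array([[proj(i,[*(O+ex*x/1e3+ey*y/1e3),.111]) for y in ys] for x in xs],np.float32)
    r=cv2.remap(g,M[...,0],M[...,1],cv2.INTER_LINEAR)[:,(ys>lo)&(ys<hi)];w=np.clip(np.percentile(r,70)-25-r,0,None);return (w.sum(0)*ys[(ys>lo)&(ys<hi)]).sum()/w.sum()
T0=dict(np.load('top0.npz'));h=cen(T0,T0['p'],-132,-114)
i,p,d=cap('top');n=cen(i,p,-72,-54);print(h,n,n-h)
E
```

```text
t 15.42 pos [0.5426 0.2953 0.0876] heading 99.9 tilt [ 0.002 -0.002 -1.   ] q [ 0.39  0.45  1.62 -0.    1.07  0.22] F [ 3.3 -4.6  6.3]
shift [-2.39  0.    0.01] turn 0.0037472429472605504
-123.11497121159798 -63.23419370109915 59.880777510498824
```

The index has travelled 59.9 mm by camera and 59.8 mm by arm, so it stands at the line. One short hold to check that it stays there, then hand in.

>>> drive_tool(rows=[[0, 0, 0, 0], [0, 0, 0, 0], [0, 0, 0, 0], [0, 0, 0, 0], [0, 0, 0, 0], [0, 0, 0, 0], [0, 0, 0, 0], [0, 0, 0, 0]])

```text
clock: 16.13
position: [0.5426, 0.2953, 0.0876]
ee_rot: [0.002, 0.643, 0.766, -0.0]
contact_force: [3.0, -4.8, 6.6]
width: 0.0289
gripper_force: 54.5
```

```bash
python3 -c "
from h import *
plan([.553,.2364,.0876],99.9);print(order.sign_off())"
```

```text
t 16.13 pos [0.5426 0.2953 0.0876] heading 99.9 tilt [ 0.002 -0.002 -1.   ] q [ 0.39  0.45  1.62 -0.    1.07  0.22] F [ 3.  -4.8  6.6]
shift [-2.39  0.    0.01] turn 0.0034338583747436737
the job is handed in; nothing more can be done
None
```

Handed in at 16.1 s: the knob pointer is on the thick mark to within about 0.5° and released, and the gripper holds the boom at about 59.9 mm on its 60 mm line; I kept the arm clear of the eraser, boat and loupe.

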